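Release a brake pad from its hold-down and pack it

ROBOT

A 6-joint arm with a two-finger parallel gripper is mounted at the origin on the work surface. World frame = base frame: x ahead of the robot, y to its left, z up, the work surface at z = 0. Lengths are in m, angles in rad, forces in N, time in s.
With the tool pointing down it reaches from about 0.2 to 0.875 m from the base axis. Payload 3.4 kg.
Tool frame: the origin (TCP) lies between the finger pads; the fingertips stand 25 mm ahead of it and the grasp point (between the pads) lies 6 mm ahead of it (r.nose_length is the z of the fingertips in the tool frame, in m); z points along the fingers, x is the direction in which the jaws open and shut, and the axes are right-handed (so a half turn about z gives the same grasp; the last joint's range is limited). The gripper opens to 94 mm and grips with 3 to 60 N. Pads are 16 mm wide; open, the fingers measure 119 mm over their backs; the gripper's body (75 mm by 177 mm) begins 78 mm behind the grasp point.
Start: joints at [1.11, 0.276, 1.505, -0, 1.361, -0.121], TCP at [0.192, 0.542, 0.199] pointing down, gripper open.
Joint ranges: [-2.89, 2.89], [-0.75, 2.08], [0.22, 2.7], [-1.18, 4.32], [0.11, 2.71], [-2.7, 2.7]. Speed limits (rad/s): [2.57, 2.57, 3.14, 3.14, 3.14, 3.14].

INTERFACE

Orientations are given as a unit quaternion [w, x, y, z].
In Python, from plant import r, gripper_to, inverse_kinematics, vision, models, telemetry gives the robot as it stands. Calls block until the motion is done:
- r.move_to(position, orientation): joint-space move of the TCP to a pose.
- r.move_l(position, rot=None, vel=0.15, guard=None): straight line of the TCP; rot=None keeps the orientation; vel is the mean speed in m/s. With guard (N) it stops when the force on the tool has changed by that much, and returns True; else False.
- r.movej(angles): joint-space move.
- gripper_to(opening, f_grip=None): finger opening in m; f_grip is the grip in N (None keeps the last); returns when the fingers have stopped.
- r.hold(seconds).
- inverse_kinematics(position, orientation): joint angles nearest the present ones, or None.
- vision.snapshot(name): name is "side" or "top"; returns the picture (400x640x3 uint8, red, green, blue); there is no depth.
- vision.get_calibration(name): a dict with "fx", "fy", "cx", "cy" (pixels), "position" and "orientation" of the camera in the world. Camera axes: x right, y down, z forward; pixel columns grow to the right and rows downward; lengths in m; the calibration is good to about 2 mm. A picture is of the moment at which its call begins. get_calibration takes no time and is no camera call.
A pose or a line that the arm cannot do raises r.PlanningError and nothing moves.
- r.sign_off(): hands the job in, once; it reports no verdict.
Trained networks look in the newest picture that a camera, given by its name, has taken for a name from the list of things; names that differ only in an ending like _2 or _b are one class to them, and where a whole thing is asked for, a point or a joint stands for the part that bears it (a point fixed in the world has none). Each returns a list of dicts, best first, with "score" (0 to 1); they miss things now and then, are a little off and sometimes report something else, mostly with a low value. They report only what shows in the picture. A call takes as long as a camera call. They do not tell look-alikes from the thing itself.
- models.boxes_of(thing, camera): "at" ([x, y, z] in m, in world coordinates, good to about 4 mm: the middle of the surface that is visible of it).
- models.regions_of(thing, camera): "pixels" (400x640 bool, what is visible of it).
- models.mark_of(thing, camera): "at" ([x, y, z] in m, in world coordinates, good to about 4 mm: a listed point, or the origin of a listed thing).
Readings, each from a call of its own:
- telemetry.current_t(): time.
- telemetry.current_joints(): joint angles.
- telemetry.current_dq(): joint speeds.
- telemetry.current_joint_efforts(): joint torques, N m.
- telemetry.current_ee_pos(): TCP position.
- telemetry.current_tool_rot(): TCP orientation.
- telemetry.current_wrist_force(): force on the tool from outside, world axes, zero at the start.
- telemetry.current_torque(): the same for the moment, N m.
- telemetry.current_opening(): finger opening in m.
Only numpy, scipy, OpenCV 4.12 (cv2) and the standard library are available. Lean on these libraries where they do the work, as an engineer would, in place of code of your own. Each camera call takes 0.05 s, during which the arm holds its last target.

TASK

On the packing bench, lift the sprung arm of the hold-down that clamps the rectangular brake pad until it stays open by itself, and leave it standing open. Then take that pad out and set it down flat inside the open shallow carton, without dropping it. Leave the other hold-down, which clamps the round bearing, shut.

Things in the scene. Friction and masses are not known exactly. Their poses are not given: they have to be found in the camera images.
- pad_clamp_handle (a point): Black finger grip (36 x 24 x 18 mm), at its centre, on the end of the 14 mm wide steel arm clamping the brake pad; shut: 85 mm above bench, 36 mm clear below, z up, x along the arm to its hinge (parallel to y, 140 mm off along +x, away from the robot). Turns up about it, 0 to 1.75 rad; spring pushes shut (6 N at grip, falling) below 0.9 rad, beyond that swings it open and holds it. Grip between y faces.
- brake_pad: Clamped brake pad, grey-brown, 100 (x, along the arm) x 42 (y) x 14 (z) mm, 0.18-0.35 kg, origin at centre of underside, z up. Lies loose on a 30 mm wide rest, underside 26 mm above bench, long edges overhanging 6 mm; 5 mm end lips; jig plate 220 x 110 x 10 mm is fixed. Hinge cheeks, 98 mm high, start 85 mm from pad centre. A spare pad lying on the bench nearer the robot is not wanted.
- carton: Open shallow cardboard carton, 220 (x) x 190 (y) x 35 (z) mm outside, walls and floor 4 mm, empty, fixed to the bench. Origin at the centre of its underside, z up.
- ring_clamp_handle (a point): Centre of the finger grip of the second, identical hold-down, which clamps a round bearing (56 mm across, 14 mm high). Same frame and sizes as the first grip. It must stay shut.
There are look-alikes about, which are no part of the job. What is shaped like the part that bears pad_clamp_handle but red is not meant.

How it is judged:
By the outcome, as a careful person would: the job done as asked, in the order asked, and still so for the second after the job is handed in, with the robot touching nothing.
It also fails if it takes over 53 s, if anything falls off the work surface, if the arm or the gripper's body presses on something with over 40 N, if the wrist force passes 120 N, or if a joint passes its speed limit or range.

## Working session

There is one attempt and no reset: what is moved stays moved. The work goes in short steps, each a Python script; the robot and the scene stay as the last script left them, time stands still between calls to the robot, and variables do not carry over. Pictures are saved under pics/ and viewed, and the job is handed in when it is done.

```bash
ls; mkdir -p pics
python3 - <<'E'
from plant import r, vision, models, telemetry
import cv2
for c in ("side","top"):
    im=vision.snapshot(c); cv2.imwrite(f"pics/{c}0.png",cv2.cvtColor(im,cv2.COLOR_RGB2BGR))
    print(c,vision.get_calibration(c))
    for t in ("pad_clamp_handle","brake_pad","carton","ring_clamp_handle"):
        print(t,[( [round(float(x),3) for x in d["at"]],round(d["score"],2)) for d in models.mark_of(t,c)],
         [( [round(float(x),3) for x in d["at"]],round(d["score"],2)) for d in models.boxes_of(t,c)])
print(telemetry.current_t(), r.nose_length)
E
```

```text
pics
side {'fx': 434.6420250595276, 'fy': 434.6420250595276, 'cx': 316.8680921905683, 'cy': 199.60066076574967, 'position': array([-0.1206218 , -0.723965  ,  0.62407406]), 'orientation': array([-0.45324993,  0.84274379, -0.25048667,  0.14698242])}
pad_clamp_handle [([0.458, -0.008, 0.083], 0.93), ([0.188, -0.294, 0.087], 0.63), ([0.111, 0.296, 0.085], 0.61)] [([0.498, -0.004, 0.088], 0.74), ([0.226, -0.279, 0.089], 0.65), ([0.153, 0.3, 0.087], 0.56)]
brake_pad [([0.497, -0.0, 0.027], 0.76)] [([0.481, -0.011, 0.041], 0.88)]
carton [([0.537, 0.267, -0.002], 0.57)] [([0.535, 0.278, 0.008], 0.96)]
ring_clamp_handle [([0.488, -0.265, 0.082], 0.96)] [([0.52, -0.265, 0.088], 0.95)]
top {'fx': 459.66677196402776, 'fy': 459.66677196402776, 'cx': 319.66299484814243, 'cy': 201.5223299981947, 'position': array([0.27908238, 0.00134661, 1.2248243 ]), 'orientation': array([ 0.02610752, -0.70164964,  0.71156862, -0.02600542])}
pad_clamp_handle [([0.109, 0.296, 0.086], 0.97), ([0.191, -0.292, 0.086], 0.59), ([0.458, -0.013, 0.081], 0.58)] [([0.232, -0.266, 0.092], 0.88), ([0.497, -0.002, 0.09], 0.78), ([0.155, 0.303, 0.093], 0.65)]
brake_pad [([0.499, 0.0, 0.022], 0.71)] [([0.502, 0.004, 0.041], 0.58)]
carton [([0.534, 0.266, 0.002], 0.91)] [([0.539, 0.271, 0.003], 0.68)]
ring_clamp_handle [([0.485, -0.269, 0.085], 0.65)] [([0.53, -0.265, 0.089], 0.59)]
0.9 0.025
```

View pics/side0.png

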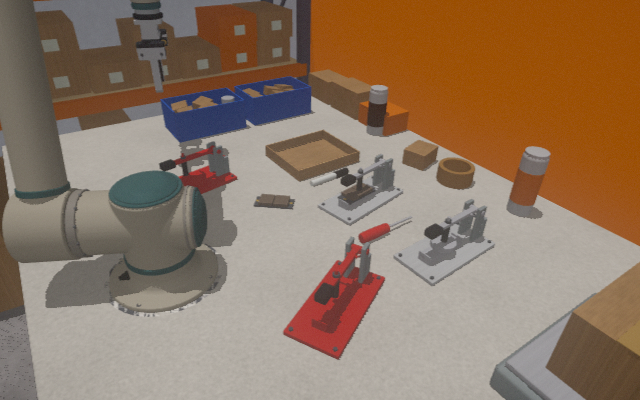

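View pics/top0.png

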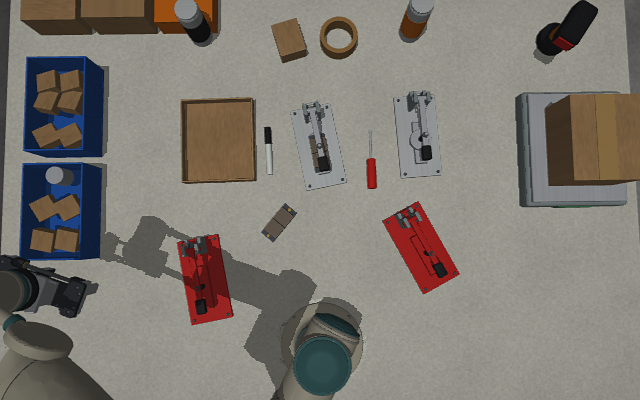

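The top view shows the wanted clamp, on a grey plate with the handle at about (323,165) and the hinge at about (316,105). The bearing clamp is at (425,152), two red look-alikes are at (205,280) and (422,245), the carton is at (218,140), and a pen lies between at (268,150). I'll zoom in next to get yaw.

Run:
```python
import cv2
a=cv2.imread("pics/top0.png")[90:200,170:360]; b=cv2.imread("pics/side0.png")[120:235,260:420]
cv2.imwrite("pics/topz.png",cv2.resize(a,None,fx=4.2,fy=4.2,interpolation=cv2.INTER_CUBIC))
cv2.imwrite("pics/sidez.png",cv2.resize(b,None,fx=5,fy=5,interpolation=cv2.INTER_CUBIC))
```

```text
(no output)
```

View pics/topz.png

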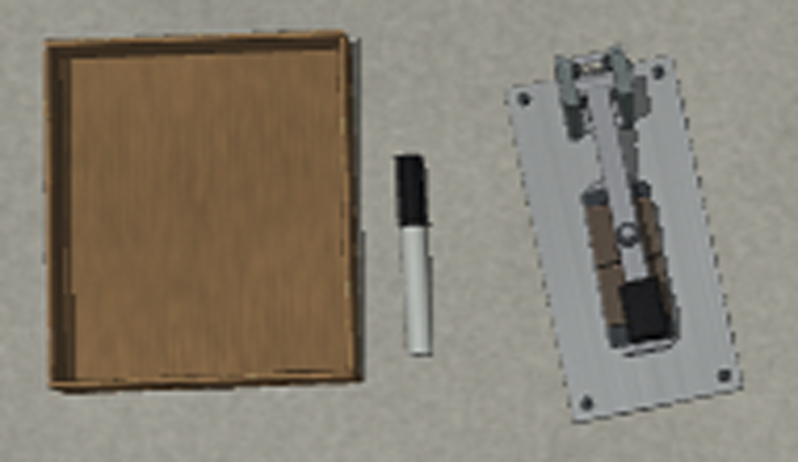

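View pics/sidez.png

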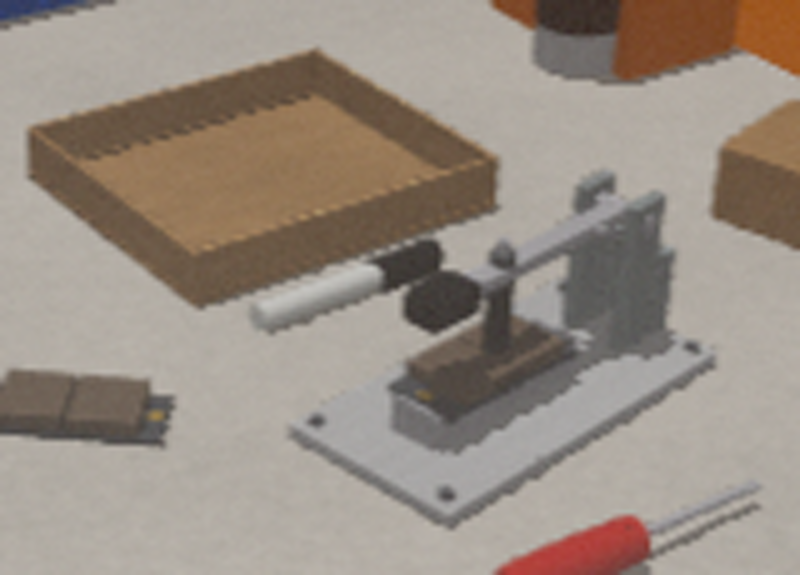

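```bash
cat > h.py <<'E'
import numpy as np, cv2
from scipy.spatial.transform import Rotation as R
from plant import r, gripper_to, inverse_kinematics, vision, models, telemetry
def ray(c,uv):
    k=vision.get_calibration(c);q=k["orientation"]
    d=R.from_quat([q[1],q[2],q[3],q[0]]).apply([(uv[0]-k["cx"])/k["fx"],(uv[1]-k["cy"])/k["fy"],1])
    return np.array(k["position"]),d
def onz(c,uv,z):
    p,d=ray(c,uv); return p+d*(z-p[2])/d[2]
def tri(uvt,uvs):
    p1,d1=ray("top",uvt);p2,d2=ray("side",uvs)
    s=np.linalg.lstsq(np.c_[d1,-d2],p2-p1,rcond=None)[0]
    a,b=p1+s[0]*d1,p2+s[1]*d2
    return (a+b)/2,np.linalg.norm(a-b)
def tz(u,v): return (u/4.2+170,v/4.2+90)
def sz(u,v): return (u/5+260,v/5+120)
def q_(yaw,tilt):
    # tool down, jaws along local y, tilt>0: points towards local +x (body towards robot)
    b=np.array([[0,1,0],[1,0,0],[0,0,-1]]).T.astype(float) # cols: x=(0,1,0) y=(1,0,0) z=(0,0,-1)
    M=R.from_euler("z",yaw)*R.from_euler("y",-tilt)*R.from_matrix(b)
    q=M.as_quat(); return np.array([q[3],q[0],q[1],q[2]]), M.as_matrix()
E
python3 - <<'E'
from h import *
np.set_printoptions(precision=4,suppress=True)
for nm,cs,z in(("plate",[(510,90),(672,57),(741,385),(578,421)],.01),("carton",[(45,40),(345,33),(362,381),(50,388)],.035)):
    P=np.array([onz("top",tz(*c),z) for c in cs]); print(nm,P[:,:2].tolist(),P.mean(0))
    d1=P[0]-P[3];d2=P[1]-P[2];print([np.linalg.norm(P[i]-P[(i+1)%4]) for i in range(4)],np.arctan2(d1[1],d1[0]),np.arctan2(d2[1],d2[0]))
# handle region centroids
uv={}
for c in("top","side"):
    vision.snapshot(c)
    for t in("pad_clamp_handle","brake_pad"):
        for d in models.regions_of(t,c):
            ys,xs=np.nonzero(d["pixels"]);print(c,t,round(d["score"],2),xs.mean(),ys.mean(),xs.min(),xs.max(),ys.min(),ys.max())
print("handle",tri(tz(642,306),sz(441,300)))
print("spindle top",tri(tz(628,233),sz(502,247)))
print("handle top-view @85",onz("top",tz(642,306),.085))
print("spindle bottom/pad near-left top corner",onz("side",sz(408,358),.04))
print(tri(tz(612,326),sz(388,385)))
q,M=q_(0.17,0.0);print(M)
E
```

```text
plate [[0.6127666778943346, 0.07340542476515449], [0.6328153159719564, -0.030640864433387788], [0.42071790344555415, -0.07099580777405927], [0.39928203534994805, 0.03244403170892166]] [0.5164 0.0011 0.01  ]
[np.float64(0.10596026700963981), np.float64(0.21590237111348187), np.float64(0.10563757301868065), np.float64(0.2173787669562317)] 0.18956659874314835 0.1880187435353295
carton [[0.6420144263497938, 0.3638073621212417], [0.6438203288077256, 0.17527369532606996], [0.42360921404787966, 0.16543488479119237], [0.4219686768015214, 0.3588920167295276]] [0.5329 0.2659 0.035 ]
[np.float64(0.18854231567189475), np.float64(0.2204307992466462), np.float64(0.19346408777926494), np.float64(0.22010064178593589)] 0.022334119588302233 0.04464929752014775
top pad_clamp_handle 0.96 318.53350515463916 143.73711340206185 310 328 111 170
top pad_clamp_handle 0.9 429.53273137697516 252.19864559819413 411 446 221 277
top pad_clamp_handle 0.9 197.07415254237287 285.84110169491527 189 206 252 313
top brake_pad 0.84 318.041782729805 149.17548746518105 309 329 133 172
side pad_clamp_handle 0.98 334.19974059662775 279.6536964980545 314 358 246 304
side pad_clamp_handle 0.84 359.81306306306305 174.80405405405406 340 383 160 189
side pad_clamp_handle 0.65 181.57575757575756 160.96969696969697 160 211 148 174
side pad_clamp_handle 0.5 311.3303754266212 154.04470989761091 265 358 130 180
side brake_pad 0.74 354.7314285714286 193.36857142857144 339 372 184 203
handle (array([ 0.4612, -0.0091,  0.0848]), np.float64(0.0024635460916921322))
spindle top (array([ 0.5031, -0.0017,  0.0986]), np.float64(0.003672301734363722))
handle top-view @85 [ 0.4601 -0.0084  0.085 ]
spindle bottom/pad near-left top corner [0.4614 0.0123 0.04  ]
(array([0.4539, 0.012 , 0.0268]), np.float64(0.007361848864922203))
[[-0.1692  0.9856  0.    ]
 [ 0.9856  0.1692  0.    ]
 [ 0.      0.     -1.    ]]
```

```bash
cat >> h.py <<'E'
YAW=0.189; H=np.array([0.4595,-0.009,0.085]); L=0.14
ex=np.array([np.cos(YAW),np.sin(YAW),0]); ez=np.array([0,0,1.]); HINGE=H+L*ex
def pose(th,tilt0,back=0.,flip=False):
    q,M=q_(YAW,tilt0-th)
    if flip:
        M=M@np.diag([-1,-1,1]); t=R.from_matrix(M).as_quat(); q=np.array([t[3],t[0],t[1],t[2]])
    g=HINGE+L*(-np.cos(th)*ex+np.sin(th)*ez)
    return g-(0.006+back)*M[:,2],q
E
python3 - <<'E'
from h import *
np.set_printoptions(precision=2,suppress=True)
for flip in(False,True):
  for t0 in(.5,.7):
    for th,b in((0,.1),(0,0),(.4,0),(.8,0),(1.1,0),(1.3,0),(1.5,0),(1.65,0)):
        p,q=pose(th,t0,b,flip); print(flip,t0,th,inverse_kinematics(p,q))
E
```

```text
False 0.5 0 [-0.55 -0.23  2.21  0.45  0.83 -2.56]
False 0.5 0 [-0.42 -0.01  2.32  0.62  0.49 -2.68]
False 0.5 0.4 [-0.2   0.1   1.88  0.04  1.07 -1.97]
False 0.5 0.8 [-0.08  0.36  1.45 -0.08  1.62 -1.83]
False 0.5 1.1 [-0.03  0.59  1.13 -0.14  2.01 -1.81]
False 0.5 1.3 [-0.01  0.75  0.91 -0.18  2.27 -1.82]
False 0.5 1.5 [ 0.01  0.92  0.68 -0.26  2.51 -1.88]
False 0.5 1.65 [ 0.02  1.06  0.5  -0.37  2.7  -1.97]
False 0.7 0 None
False 0.7 0 None
False 0.7 0.4 [-0.28 -0.    2.04  0.18  0.85 -2.14]
False 0.7 0.8 [-0.12  0.23  1.59 -0.03  1.41 -1.87]
False 0.7 1.1 [-0.05  0.46  1.26 -0.1   1.81 -1.81]
False 0.7 1.3 [-0.02  0.62  1.03 -0.13  2.07 -1.81]
False 0.7 1.5 [ 0.    0.8   0.8  -0.19  2.33 -1.83]
False 0.7 1.65 [ 0.01  0.94  0.61 -0.25  2.52 -1.88]
True 0.5 0 [-0.55 -0.23  2.21  0.45  0.83  0.58]
True 0.5 0 [-0.42 -0.01  2.32  0.62  0.49  0.46]
True 0.5 0.4 [-0.2   0.1   1.88  0.04  1.07  1.17]
True 0.5 0.8 [-0.08  0.36  1.45 -0.08  1.62  1.31]
True 0.5 1.1 [-0.03  0.59  1.13 -0.14  2.01  1.33]
True 0.5 1.3 [-0.01  0.75  0.91 -0.18  2.27  1.32]
True 0.5 1.5 [ 0.01  0.92  0.68 -0.26  2.51  1.26]
True 0.5 1.65 [ 0.02  1.06  0.5  -0.37  2.7   1.17]
True 0.7 0 [-0.91 -0.3   2.41  0.85  0.87 -0.05]
True 0.7 0 [-0.61 -0.    2.5   1.36  0.49 -0.43]
True 0.7 0.4 [-0.28 -0.    2.04  0.18  0.85  1.  ]
True 0.7 0.8 [-0.12  0.23  1.59 -0.03  1.41  1.27]
True 0.7 1.1 [-0.05  0.46  1.26 -0.1   1.81  1.33]
True 0.7 1.3 [-0.02  0.62  1.03 -0.13  2.07  1.33]
True 0.7 1.5 [ 0.    0.8   0.8  -0.19  2.33  1.31]
True 0.7 1.65 [ 0.01  0.94  0.61 -0.25  2.52  1.26]
```

Run:
```python
from h import *
np.set_printoptions(precision=3,suppress=True)
gripper_to(0.06)
p,q=pose(0,.5,.1,True); r.move_to(p,q)
p,q=pose(0,.5,0.,True); print(r.move_l(p,q,vel=.12,guard=12))
print(telemetry.current_t(),telemetry.current_ee_pos(),p,telemetry.current_wrist_force())
for c in("side","top"):
    im=vision.snapshot(c); im=im[110:240,240:420] if c=="side" else im[80:210,250:400]
    cv2.imwrite(f"pics/{c}1.png",cv2.resize(cv2.cvtColor(im,cv2.COLOR_RGB2BGR),None,fx=4,fy=4))
```

```text
False
5.0333 [ 0.457 -0.009  0.091] [ 0.457 -0.01   0.09 ] [-0.49  -0.307  1.745]
```

View pics/side1.png

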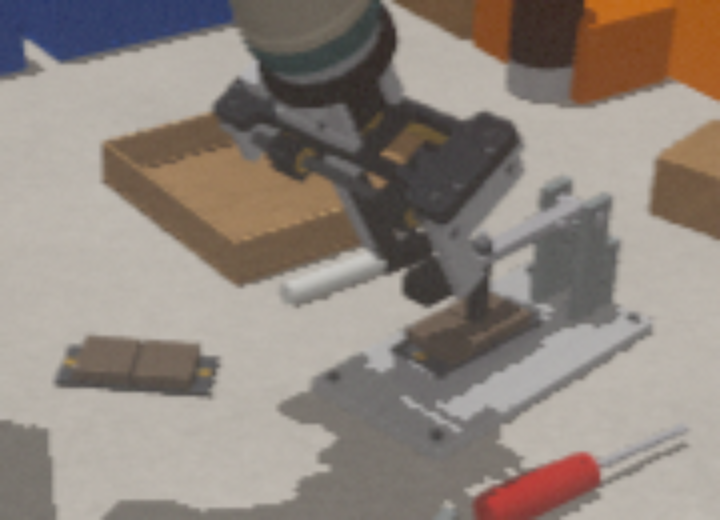

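View pics/top1.png

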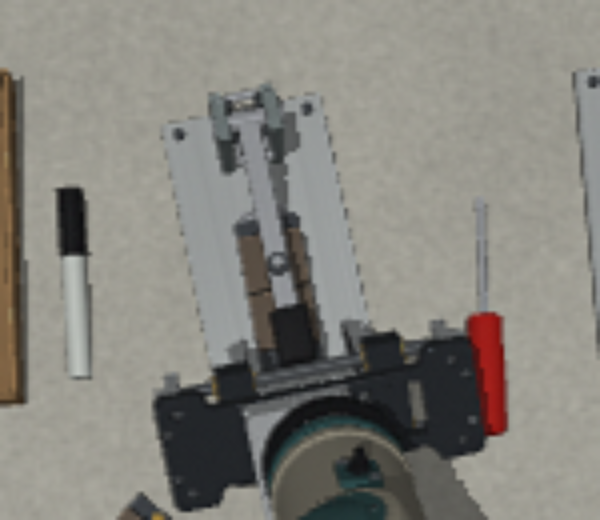

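The fingers straddle the grip: in the top crop the handle at (295,335) sits between fingertips at (238,350) and (355,335). I'll close and swing the arm up.

Run:
```python
from h import *
np.set_printoptions(precision=3,suppress=True)
gripper_to(0.0,25); o=telemetry.current_opening(); print("open",o,telemetry.current_wrist_force())
if .018<o<.03:
    for i in range(1,12):
        th=1.5*i/11
        p,q=pose(th,.5,0,True); r.move_l(p,q,vel=.1)
        f=telemetry.current_wrist_force(); print(round(th,2),f,round(telemetry.current_opening(),4))
        if np.linalg.norm(f)>45: print("HIGH");break
print(telemetry.current_t(),telemetry.current_ee_pos())
for c in("side","top"):
    im=vision.snapshot(c); im=im[60:240,220:420] if c=="side" else im[60:210,250:420]
    cv2.imwrite(f"pics/{c}2.png",cv2.resize(cv2.cvtColor(im,cv2.COLOR_RGB2BGR),None,fx=3,fy=3))
```

```text
open 0.00025960973372991553 [-0.577  0.915  6.874]
6.1833 [ 0.458 -0.01   0.092]
```

View pics/side2.png

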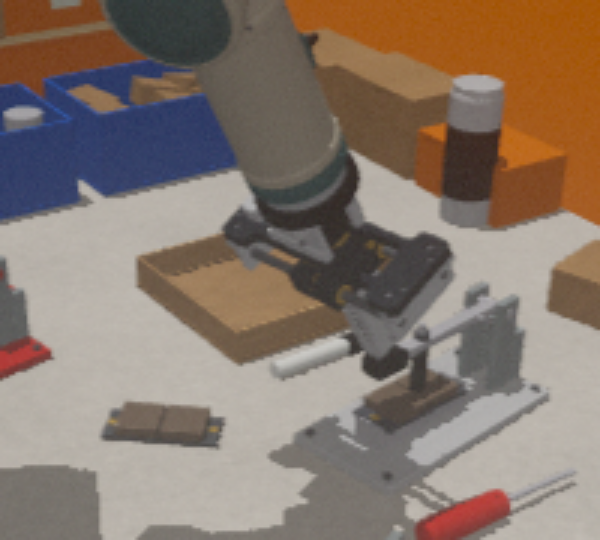

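View pics/top2.png

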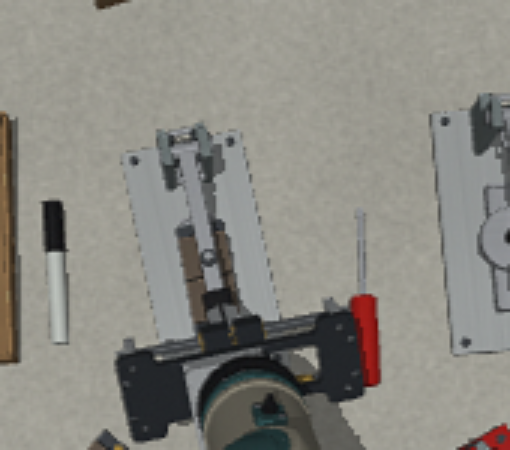

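Run:
```python
from h import *
np.set_printoptions(precision=3,suppress=True)
print(telemetry.current_ee_pos(),telemetry.current_tool_rot(),telemetry.current_wrist_force(),telemetry.current_torque(),telemetry.current_opening())
im=vision.snapshot("side")[150:210,310:390]
cv2.imwrite(f"pics/side2z.png",cv2.resize(cv2.cvtColor(im,cv2.COLOR_RGB2BGR),None,fx=9,fy=9,interpolation=cv2.INTER_CUBIC))
print(models.mark_of("pad_clamp_handle","side"))
```

```text
[ 0.458 -0.01   0.092] [-0.191  0.746 -0.617  0.159] [-1.007 -0.538  7.064] [ 0.131 -0.074  0.016] 9.136416431884171e-05
[{'at': [0.4538, -0.01, 0.0829], 'score': 0.75}, {'at': [0.1944, -0.2914, 0.0869], 'score': 0.58}]
```

View pics/side2z.png

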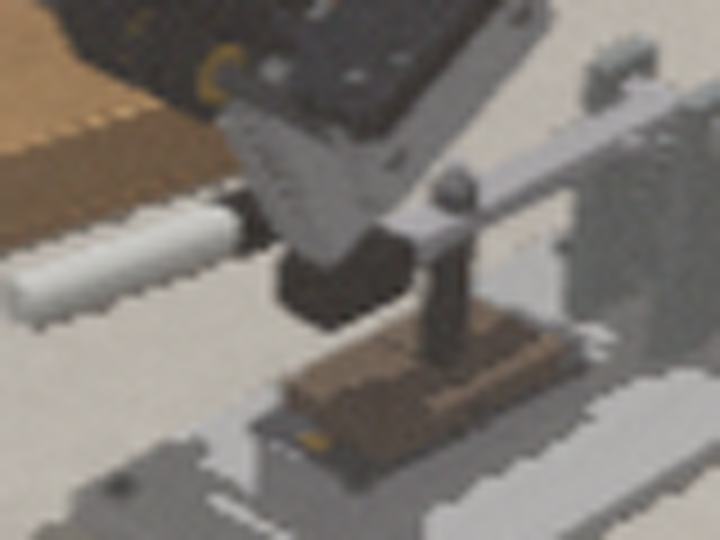

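```bash
cat >> h.py <<'E'
def proj(c,P):
    k=vision.get_calibration(c);q=k["orientation"]
    d=R.from_quat([q[1],q[2],q[3],q[0]]).inv().apply(np.asarray(P)-k["position"])
    return np.array([k["cx"]+k["fx"]*d[0]/d[2],k["cy"]+k["fy"]*d[1]/d[2]])
E
python3 - <<'E'
from h import *
np.set_printoptions(precision=3,suppress=True)
p=np.array(telemetry.current_ee_pos());q=telemetry.current_tool_rot()
M=R.from_quat([q[1],q[2],q[3],q[0]]).as_matrix();print(M)
for a in(0,.006,.025): print(a,p+a*M[:,2],proj("side",p+a*M[:,2]),proj("top",p+a*M[:,2]))
for n,P in(("H",H),("Htop",H+[0,0,.009]),("front",H-.018*ex)):print(n,proj("side",P),proj("top",P))
for c in("top",):
    im=vision.snapshot(c)[130:190,280:360]
    cv2.imwrite(f"pics/top2z.png",cv2.resize(cv2.cvtColor(im,cv2.COLOR_RGB2BGR),None,fx=9,fy=9,interpolation=cv2.INTER_CUBIC))
E
```

```text
[[ 0.187 -0.86   0.474]
 [-0.982 -0.164  0.089]
 [ 0.001 -0.482 -0.876]]
0 [ 0.458 -0.01   0.092] [347.174 178.093] [323.584 163.154]
0.006 [ 0.461 -0.01   0.086] [347.845 179.549] [323.337 162.359]
0.025 [ 0.47  -0.008  0.07 ] [349.931 184.077] [322.572 159.89 ]
H [347.118 180.144] [323.089 163.106]
Htop [347.334 176.958] [323.113 162.537]
front [342.133 182.703] [324.545 170.098]
```

View pics/top2z.png

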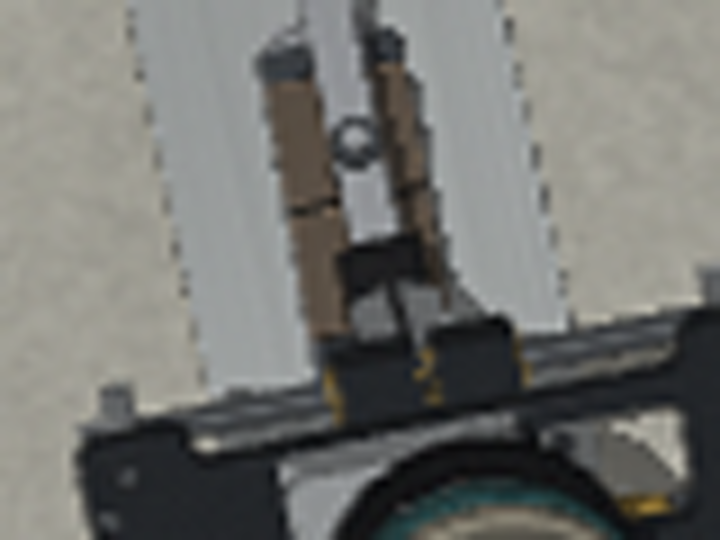

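```bash
python3 - <<'E'
from h import *
np.set_printoptions(precision=4,suppress=True)
p=np.array([.457,-.009,.091]);q=telemetry.current_tool_rot()
M=R.from_quat([q[1],q[2],q[3],q[0]]).as_matrix()
for a in(.006,.025):
  for s in(.03,.042,-.03):
    P=p+a*M[:,2]+s*M[:,0];print(a,s,P,proj("side",P),proj("top",P))
print(tri((323.9,161.1),(346.7,179.4)))
E
python3 - <<'E'
import cv2
for c,(y,x) in(("side",(0,0)),("top",(0,0))):
    im=cv2.imread(f"pics/{c}1.png");h,w=im.shape[:2]
    s=im[200:340,340:560] if c=="side" else im[250:420,180:420]
    cv2.imwrite(f"pics/{c}1z.png",cv2.resize(s,None,fx=3,fy=3,interpolation=cv2.INTER_CUBIC))
E
```

```text
0.006 0.03 [ 0.4655 -0.0379  0.0858] [356.3709 184.4038] [334.625  160.5355]
0.006 0.042 [ 0.4677 -0.0497  0.0858] [360.1611 186.3096] [339.3226 159.5798]
0.006 -0.03 [0.4542 0.021  0.0857] [338.1649 175.2489] [311.1185 165.318 ]
0.025 0.03 [ 0.4745 -0.0362  0.0691] [358.3737 188.9389] [333.6931 158.0958]
0.025 0.042 [ 0.4767 -0.048   0.0692] [362.125 190.849] [338.3214 157.1545]
0.025 -0.03 [0.4632 0.0227 0.0691] [340.3444 179.7588] [310.5339 162.8059]
(array([ 0.4616, -0.0094,  0.087 ]), np.float64(0.006136843946639302))
```

View pics/side1z.png

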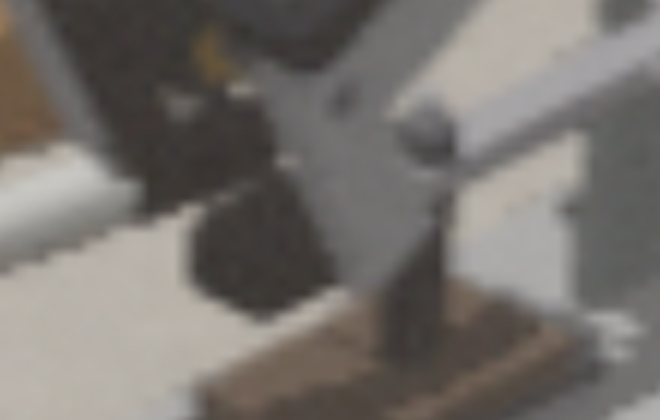

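View pics/top1z.png

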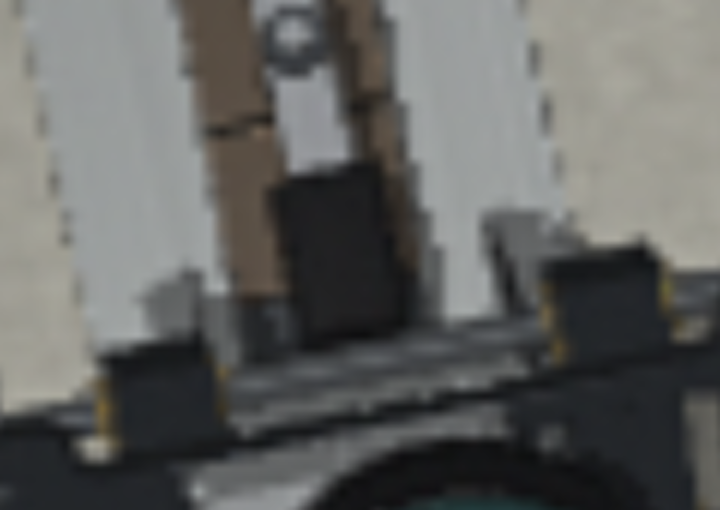

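The closed fingers came to rest on top of the grip. In both views, before and after closing, the fingertips show about 19 mm short of where the stated tool frame puts them: side (355,184) observed against (358,189) predicted. I'll correct the tool length by that amount, regrasp, and check the opening before lifting.

```bash
cat >> h.py <<'E'
D=0.019
E
python3 - <<'E'
from h import *
np.set_printoptions(precision=3,suppress=True)
p,q=pose(0,.5,.03,True); r.move_l(p,q,vel=.12)
print("free force",telemetry.current_wrist_force())
gripper_to(0.05)
p,q=pose(0,.5,-D,True); print(r.move_l(p,q,vel=.08,guard=10), telemetry.current_ee_pos(),p)
gripper_to(0.0,25); print(telemetry.current_opening(),telemetry.current_wrist_force(),telemetry.current_t())
for c in("side","top"):
    im=vision.snapshot(c); im=im[140:210,310:400] if c=="side" else im[110:190,270:370]
    cv2.imwrite(f"pics/{c}3.png",cv2.resize(cv2.cvtColor(im,cv2.COLOR_RGB2BGR),None,fx=7,fy=7,interpolation=cv2.INTER_CUBIC))
E
```

```text
free force [-0.183 -0.647 -0.286]
False [ 0.466 -0.008  0.074] [ 0.466 -0.008  0.074]
0.023919696384730415 [-2.363 -1.01   4.452] 9.025
```

View pics/side3.png

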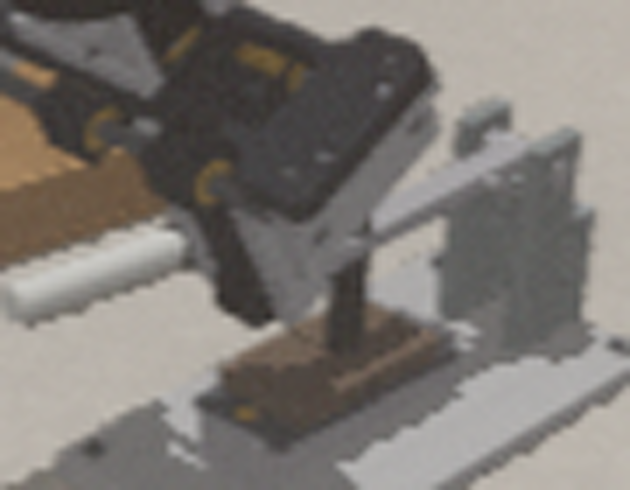

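View pics/top3.png

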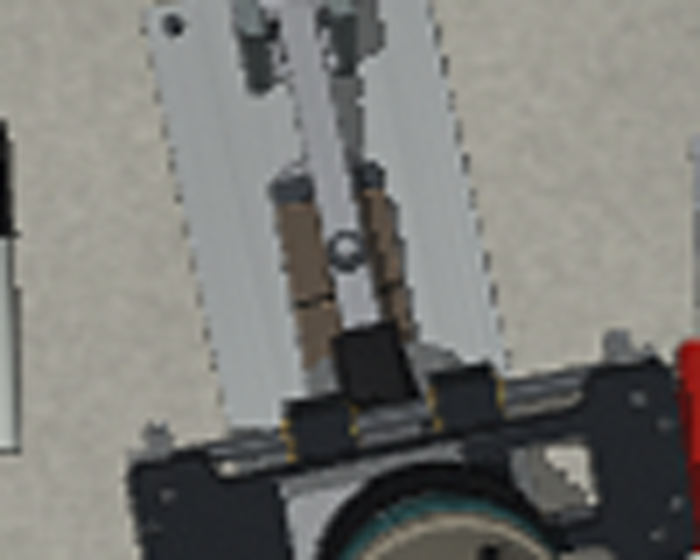

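The grip is held: the opening reads 23.9 mm against its 24 mm width, and both views show it between the fingers. Next I swing it up.

Run:
```python
from h import *
np.set_printoptions(precision=3,suppress=True)
for i in range(1,12):
    th=1.5*i/11
    p,q=pose(th,.5,-D,True); r.move_l(p,q,vel=.12)
    f=telemetry.current_wrist_force(); print(round(th,2),f,round(telemetry.current_opening(),4))
    if np.linalg.norm(f)>45: print("HIGH");break
    if telemetry.current_opening()<.018: print("LOST");break
print(telemetry.current_t(),telemetry.current_ee_pos())
for c in("side","top"):
    im=vision.snapshot(c); im=im[60:240,220:420] if c=="side" else im[60:210,250:420]
    cv2.imwrite(f"pics/{c}4.png",cv2.resize(cv2.cvtColor(im,cv2.COLOR_RGB2BGR),None,fx=3,fy=3))
```

```text
0.14 [ 0.943 -2.703 -5.424] 0.0236
0.27 [-0.584 -2.613 -4.114] 0.0236
0.41 [-1.725 -3.537 -1.459] 0.024
0.55 [-3.865 -3.629 -0.308] 0.0239
0.68 [-3.771 -2.432  2.533] 0.0239
0.82 [-4.359 -1.949  4.454] 0.0241
0.95 [-4.001 -1.494  5.913] 0.0237
1.09 [-1.474 -1.449  6.741] 0.0237
1.23 [ 0.932 -1.551  4.742] 0.0237
1.36 [0.914 0.393 1.943] 0.0236
1.5 [ 1.479  1.848 -0.512] 0.0239
12.8167 [0.577 0.014 0.215]
```

View pics/side4.png

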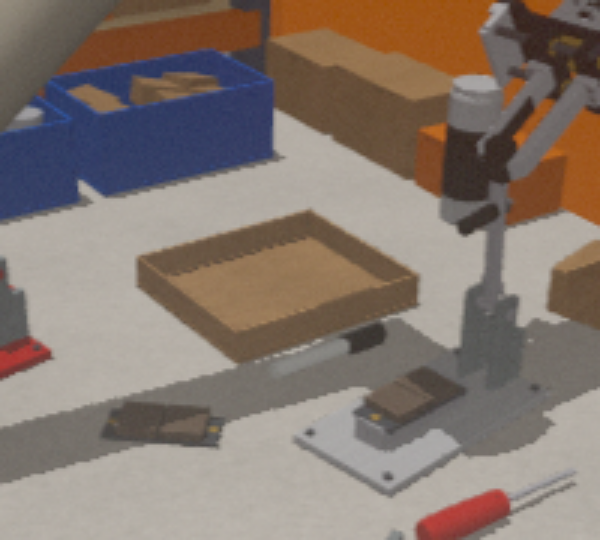

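Run:
```python
from h import *
np.set_printoptions(precision=3,suppress=True)
gripper_to(0.07)
f0=telemetry.current_wrist_force()
g=HINGE+L*(-np.cos(1.6)*ex+np.sin(1.6)*ez)
def q2(tilt):
    M=q_(YAW,tilt)[1]@np.diag([-1,-1,1]); t=R.from_matrix(M).as_quat(); return np.array([t[3],t[0],t[1],t[2]]),M
for tl in(-.55,-.1):
    q,M=q2(tl); print(r.move_l(g+[0,0,.008]+.013*M[:,2],q,vel=.05,guard=15),telemetry.current_wrist_force())
q,M=q2(-.1)
P=g+.013*M[:,2]+[0,0,.11]-.02*ex; print(inverse_kinematics(P,q))
print(r.move_l(g+.013*M[:,2]+[0,0,.08],vel=.15,guard=15))
print(telemetry.current_t(),telemetry.current_ee_pos())
for c in("side","top"):
    im=vision.snapshot(c); im=im[60:240,220:420] if c=="side" else im[60:210,250:420]
    cv2.imwrite(f"pics/{c}5.png",cv2.resize(cv2.cvtColor(im,cv2.COLOR_RGB2BGR),None,fx=3,fy=3))
```

```text
False [ 0.121  0.656 -1.362]
False [-0.02  -0.212  0.884]
[-0.078  0.307  1.169 -0.027  1.762  1.3  ]
False
15.6083 [0.6   0.018 0.29 ]
```

View pics/side5.png

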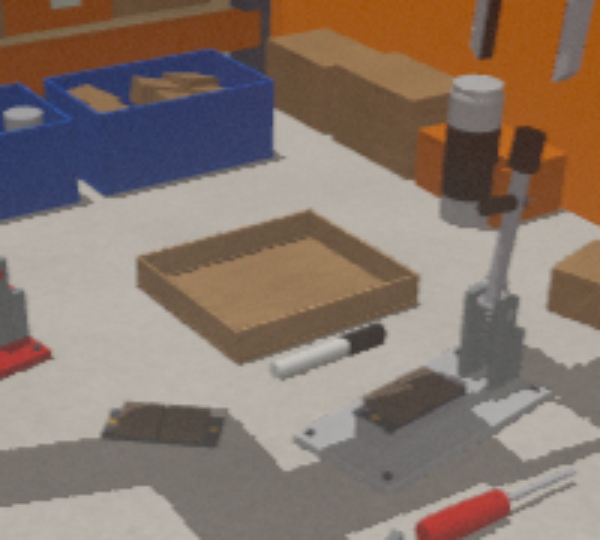

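View pics/top5.png

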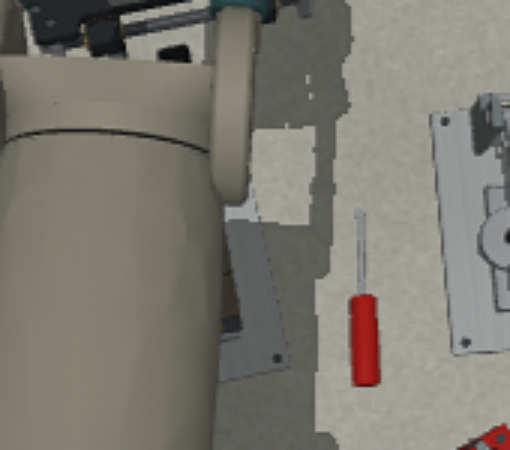

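Run:
```python
from h import *
np.set_printoptions(precision=4,suppress=True)
M=q_(YAW,0)[1]@np.diag([-1,-1,1]); t=R.from_matrix(M).as_quat(); q=np.array([t[3],t[0],t[1],t[2]])
r.move_to([.40,-.26,.30],q)
print(telemetry.current_t())
for c in("side","top"):
    im=vision.snapshot(c); cv2.imwrite(f"pics/{c}6full.png",cv2.cvtColor(im,cv2.COLOR_RGB2BGR))
    im=im[160:220,320:400] if c=="side" else im[100:190,280:370]
    cv2.imwrite(f"pics/{c}6.png",cv2.resize(cv2.cvtColor(im,cv2.COLOR_RGB2BGR),None,fx=6,fy=6,interpolation=cv2.INTER_CUBIC))
    for d in models.mark_of("brake_pad",c): print(c,d)
    for d in models.regions_of("brake_pad",c):
        m=d["pixels"].astype(np.uint8);ys,xs=np.nonzero(m);print(c,d["score"],xs.mean(),ys.mean(),cv2.minAreaRect(np.c_[xs,ys].astype(np.float32)))
```

```text
17.0083
side {'at': [0.4979, -0.0024, 0.025], 'score': 0.58}
side 0.96 355.1550561797753 192.92134831460675 ((355.3999938964844, 192.80003356933594), (15.20526123046875, 34.882659912109375), 63.43495178222656)
top {'at': [0.4999, -0.0033, 0.0251], 'score': 0.65}
top 0.87 319.0828025477707 152.14012738853503 ((319.1216125488281, 152.229736328125), (38.63376235961914, 16.933094024658203), 80.53767395019531)
```

View pics/top6.png

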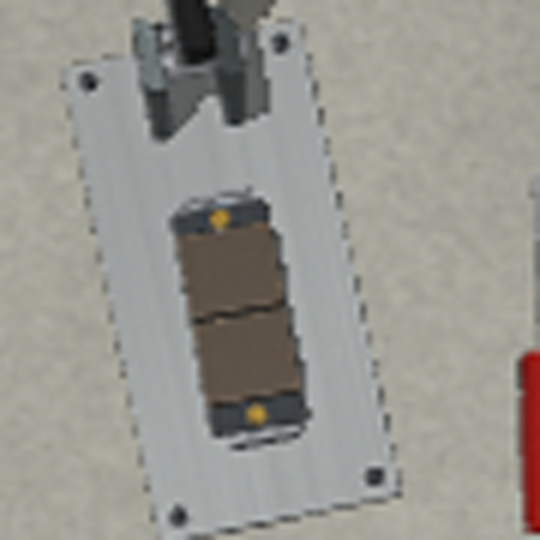

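View pics/side6.png

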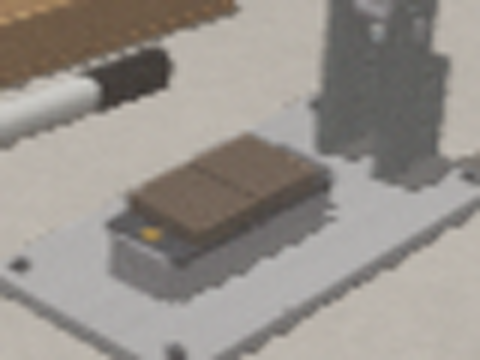

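Run:
```python
from h import *
np.set_printoptions(precision=4,suppress=True)
t=lambda u,v:(u/6+280,v/6+100); s=lambda u,v:(u/6+320,v/6+160)
print(tri(t(243,314),s(222,175)))
print("near-left brown corner",tri(t(211,408),s(130,200)))
print("ctr@.04",onz("top",t(242,314),.04),onz("top",t(238.5,315.5),.034))
a=onz("top",t(220,218),.034);b=onz("top",t(257,413),.034);d=a-b;print(np.linalg.norm(d),np.arctan2(d[1],d[0]))
print(onz("side",s(225,184),.04))
q=telemetry.current_tool_rot();print(q, telemetry.current_wrist_force())
P=[.497,-.001,.15]
for y in(YAW,0.035):
  M=q_(y,0)[1]@np.diag([-1,-1,1]); x=R.from_matrix(M).as_quat()
  for P in([.497,-.001,.15],[.497,-.001,.035],[.533,.266,.15],[.533,.266,.015]):print(inverse_kinematics(P,[x[3],*x[:3]]))
```

```text
(array([ 0.4956, -0.004 ,  0.0445]), np.float64(0.0033770315581136794))
near-left brown corner (array([0.4567, 0.0099, 0.0374]), np.float64(0.00529054965099438))
ctr@.04 [ 0.495  -0.0026  0.04  ] [ 0.4955 -0.0011  0.034 ]
0.08750626201238852 0.1715499900847833
[ 0.4986 -0.0056  0.04  ]
[-0.0001  0.7711 -0.6367 -0.0002] [-0.4136  0.9068 -0.0875]
[-0.1421  0.1935  1.746  -0.      1.2021  1.2397]
[-0.1421  0.3142  1.9104 -0.      0.917   1.2397]
[ 0.3461  0.3371  1.5396 -0.      1.2649  1.7279]
[ 0.3461  0.4603  1.7159 -0.      0.9654  1.7279]
[-0.1421  0.1935  1.746  -0.      1.2021  1.3937]
[-0.1421  0.3142  1.9104 -0.      0.917   1.3937]
[ 0.3461  0.3371  1.5396 -0.      1.2649  1.8819]
[ 0.3461  0.4603  1.7159 -0.      0.9654  1.8819]
```

Run:
```python
from h import *
np.set_printoptions(precision=4,suppress=True)
M=q_(.182,0)[1]@np.diag([-1,-1,1]); x=R.from_matrix(M).as_quat(); q=[x[3],*x[:3]]
c=np.array([.497,-.002,0])-.006*ex
gripper_to(.062)
r.move_to(c+[0,0,.14],q)
print(r.move_l(c+[0,0,.035],vel=.15,guard=10),telemetry.current_ee_pos(),telemetry.current_wrist_force())
hit=r.move_l(c+[0,0,.0],vel=.025,guard=5); z=telemetry.current_ee_pos()[2]
print("touch",hit,z,telemetry.current_wrist_force(),telemetry.current_t())
for n in("side","top"):
    im=vision.snapshot(n); im=im[140:220,310:410] if n=="side" else im[100:190,270:370]
    cv2.imwrite(f"pics/{n}7.png",cv2.resize(cv2.cvtColor(im,cv2.COLOR_RGB2BGR),None,fx=6,fy=6,interpolation=cv2.INTER_CUBIC))
```

```text
False [ 0.492  -0.0037  0.0358] [-0.9518  0.4813  0.0079]
touch True 0.003961436742749961 [-0.5751  1.0226  4.1287] 20.8583
```

View pics/side7.png

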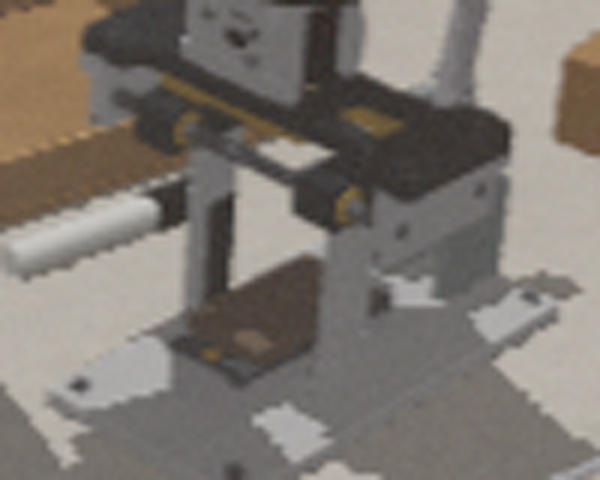

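Run:
```python
from h import *
np.set_printoptions(precision=4,suppress=True)
p=np.array(telemetry.current_ee_pos());q=telemetry.current_tool_rot();print(p,q,telemetry.current_opening(),telemetry.current_wrist_force(),telemetry.current_joint_efforts())
M=R.from_quat([q[1],q[2],q[3],q[0]]).as_matrix()
for s in(-.031,-.043,.031,.043):
  for z in(-.015,.01,.02): P=p+s*M[:,0];P[2]=z;print(s,z,(proj("side",P)-[310,140])*6,(proj("top",P)-[270,100])*6)
```

```text
[ 0.4909 -0.0031  0.004 ] [ 0.0002  0.7684 -0.6399 -0.0003] 0.06191597485444725 [-0.3635  0.6488  5.2614] [ -0.0347 -34.6348 -15.0355   0.0382  -0.1927  -0.0018]
-0.031 -0.015 [206.4438 384.2911] [236.0287 357.9316]
-0.031 0.01 [209.5996 336.777 ] [234.7324 348.6866]
-0.031 0.02 [210.8832 317.4518] [234.199  344.8825]
-0.043 -0.015 [186.6744 373.2598] [210.0814 363.037 ]
-0.043 0.01 [189.5758 325.9089] [208.2576 353.8945]
-0.043 0.02 [190.7558 306.6521] [207.5071 350.1326]
0.031 -0.015 [312.5926 443.5223] [369.9809 331.575 ]
0.031 0.01 [317.1648 395.1589] [371.4062 321.8011]
0.031 0.02 [319.0254 375.4773] [371.9926 317.7794]
0.043 -0.015 [333.9487 455.439 ] [395.8862 326.4779]
0.043 0.01 [338.816  406.9103] [397.8373 316.6017]
0.043 0.02 [340.797  387.1592] [398.6402 312.5381]
```

View pics/top7.png

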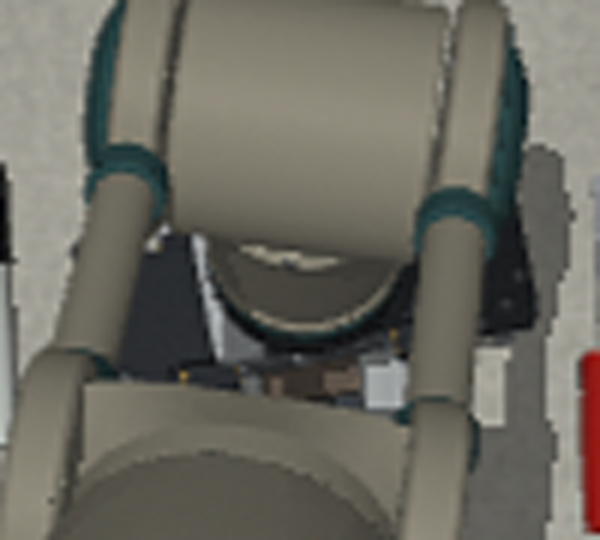

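Run:
```python
from h import *
np.set_printoptions(precision=4,suppress=True)
p=np.array(telemetry.current_ee_pos())
im=[vision.snapshot("side")[170:225,320:400]]
r.move_l([p[0],p[1],.0235],vel=.06)
print(telemetry.current_ee_pos(),telemetry.current_wrist_force(),telemetry.current_t())
im.append(vision.snapshot("side")[170:225,320:400])
im=np.hstack([cv2.resize(cv2.cvtColor(i,cv2.COLOR_RGB2BGR),None,fx=5,fy=7,interpolation=cv2.INTER_CUBIC) for i in im])
im=cv2.convertScaleAbs(im,alpha=1.6)
cv2.imwrite("pics/side8.png",im)
```

```text
[ 0.4912 -0.0031  0.0239] [-0.4772 -0.5825  0.902 ] 21.4917
```

View pics/side8.png

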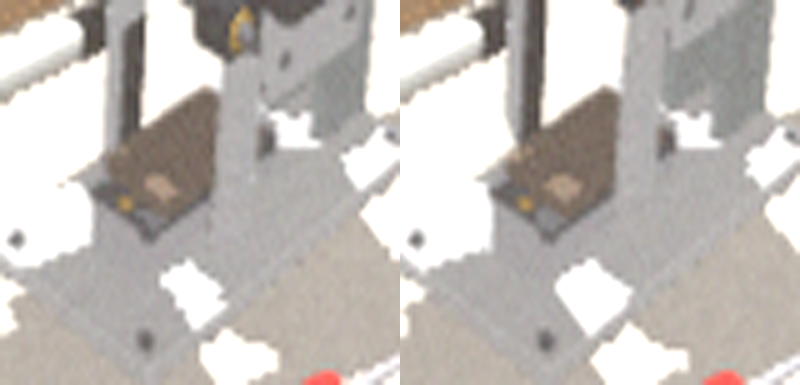

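Run:
```python
from h import *
p=np.array(telemetry.current_ee_pos());q=telemetry.current_tool_rot()
M=R.from_quat([q[1],q[2],q[3],q[0]]).as_matrix()
I=cv2.cvtColor(vision.snapshot("side"),cv2.COLOR_RGB2BGR)
x0,y0=340,160;s=13
im=cv2.resize(I[y0:y0+45,x0:x0+60],None,fx=s,fy=s,interpolation=cv2.INTER_CUBIC).astype(float)
im=np.clip((im-60)*2.2,0,255).astype(np.uint8)
def pt(P): a=(proj("side",P)-[x0,y0]+.5)*s; return tuple(int(v) for v in a)
for z,col in((.029,(0,0,255)),(.041,(0,255,0))):
    for sg in(1,):
        loop=[]
        for a,b in((.031,-.008),(.0435,-.008),(.0435,.008),(.031,.008)):
            P=p+sg*a*M[:,0]+b*M[:,1];P[2]=z;loop.append(pt(P))
        cv2.polylines(im,[np.array(loop)],True,col,1)
# pad bottom outline
c=np.array([.497,-.002,0]);e1=np.array([np.cos(.182),np.sin(.182),0]);e2=np.array([-e1[1],e1[0],0])
for z in(.026,.04):
    cv2.polylines(im,[np.array([pt(c+a*.05*e1+b*.021*e2+[0,0,z]) for a,b in((1,1),(1,-1),(-1,-1),(-1,1))])],True,(255,0,255),1)
cv2.imwrite("pics/side9.png",im)
```

```text
(no output)
```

View pics/side9.png

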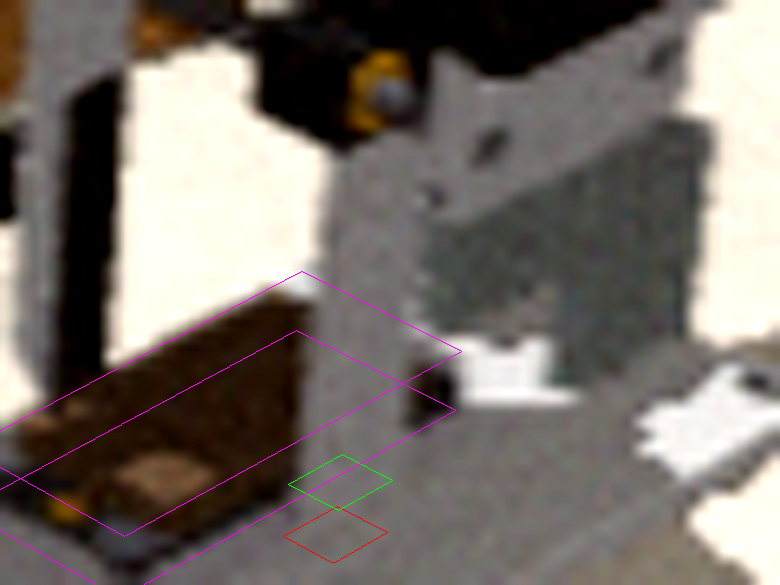

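Run:
```python
import cv2,numpy as np
im=cv2.imread("pics/side8.png").astype(int)
d=np.abs(im[:,:400]-im[:,400:]).sum(2)
o=np.clip(d*4,0,255).astype(np.uint8)
r=im[:,400:].astype(float);l=im[:,:400].astype(float)
f=lambda a:np.clip((a-150)*3.2,0,255).astype(np.uint8)[150:330,150:350]
cv2.imwrite("pics/diff.png",cv2.resize(np.hstack([cv2.cvtColor(o,cv2.COLOR_GRAY2BGR)[150:330,150:350],f(l),f(r)]),None,fx=1.33,fy=2))
```

```text
(no output)
```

View pics/diff.png

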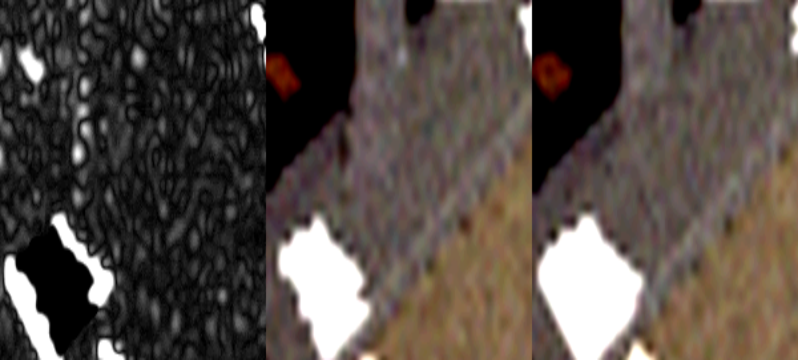

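In the raised/lowered pair, the fingertip corner at touch is at side (362.6,206.0). The projection of a tip at z = 10 mm is (362.9,205.9), so the plate contact and the picture agree: the true tips are 6 mm above the reported TCP. I'll grip so the tips stay about 2–3 mm above the pad's underside.

Run:
```python
from h import *
np.set_printoptions(precision=4,suppress=True)
p=np.array(telemetry.current_ee_pos())
r.move_l([p[0],p[1],.0216],vel=.05)
print(telemetry.current_ee_pos())
gripper_to(.0,35); o=telemetry.current_opening(); print("open",o,telemetry.current_wrist_force())
if .036<o<.048:
    p=np.array(telemetry.current_ee_pos()); r.move_l([p[0],p[1],.05],vel=.06); r.hold(.1)
    print(telemetry.current_opening(),telemetry.current_wrist_force())
    r.move_l([p[0],p[1],.14],vel=.15); print(telemetry.current_opening(),telemetry.current_wrist_force(),telemetry.current_ee_pos())
print(telemetry.current_t())
for n in("side",):
    im=vision.snapshot(n); im=im[80:230,260:420]
    cv2.imwrite(f"pics/{n}10.png",cv2.resize(cv2.cvtColor(im,cv2.COLOR_RGB2BGR),None,fx=4,fy=4,interpolation=cv2.INTER_CUBIC))
```

```text
[ 0.4903 -0.003   0.0212]
open 0.041626034236234295 [-0.614   0.5069  0.1334]
0.0417966355916054 [-0.2416  0.9291 -2.8646]
0.04174982976452915 [-0.6748 -0.1173 -3.314 ] [ 0.4897 -0.0028  0.1392]
23.7667
```

View pics/side10.png

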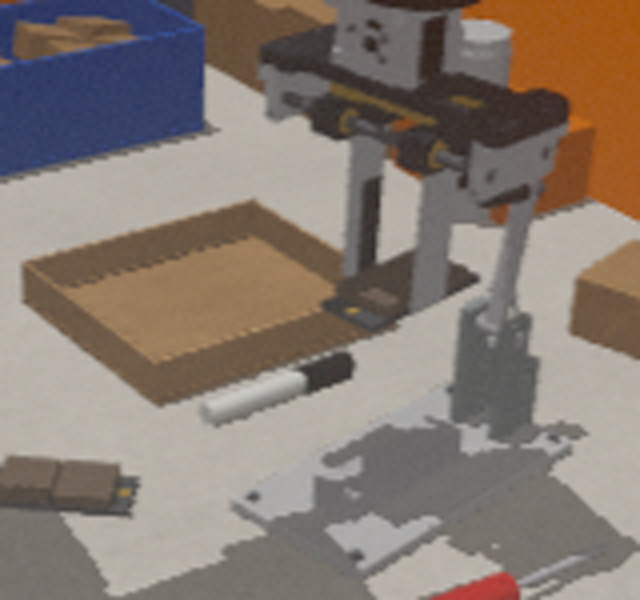

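Run:
```python
from h import *
np.set_printoptions(precision=4,suppress=True)
M=q_(.035,0)[1]@np.diag([-1,-1,1]); x=R.from_matrix(M).as_quat(); q=[x[3],*x[:3]]
c=np.array([.527,.266,0])
r.move_l([.46,.12,.15],vel=.2)
r.move_l(c+[0,0,.13],q,vel=.2)
print(telemetry.current_opening())
r.move_l(c+[0,0,.025],vel=.12)
r.hold(.2); print(telemetry.current_wrist_force(),telemetry.current_ee_pos())
hit=r.move_l(c+[0,0,-.008],vel=.02,guard=4)
print(hit,telemetry.current_ee_pos(),telemetry.current_wrist_force(),telemetry.current_opening(),telemetry.current_t())
im=vision.snapshot("side")[80:200,240:400]
cv2.imwrite("pics/side11.png",cv2.resize(cv2.cvtColor(im,cv2.COLOR_RGB2BGR),None,fx=4.5,fy=4.5,interpolation=cv2.INTER_CUBIC))
```

```text
0.04161925563111582
[ 0.1751  1.3847 -2.4625] [0.5276 0.2662 0.0258]
True [ 0.5269  0.266  -0.0005] [-1.4185 -0.0232  4.5646] 0.04164364885853661 27.95
```

View pics/side11.png

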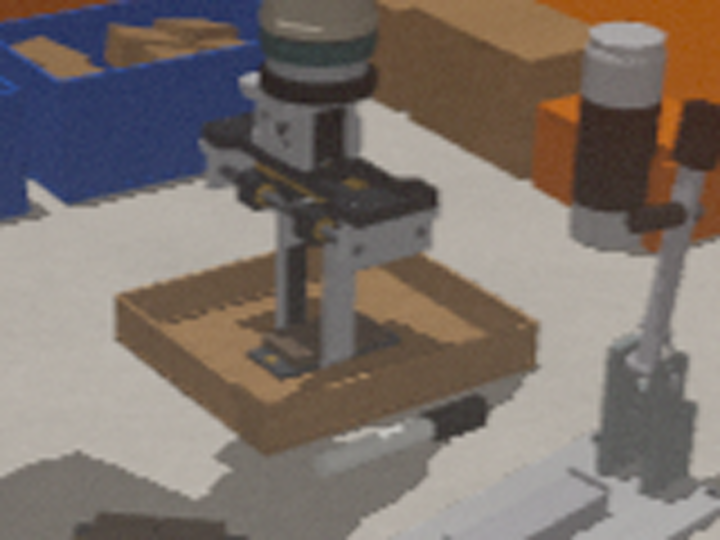

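The pad touched the floor at TCP z = −0.5 mm, close to the −1 mm expected, and the picture shows it flat in the carton. I'll release, retreat and check.

Run:
```python
from h import *
np.set_printoptions(precision=4,suppress=True)
gripper_to(.062)
p=np.array(telemetry.current_ee_pos())
r.move_l([p[0],p[1],.16],vel=.15)
r.movej([1.0]+list(telemetry.current_joints())[1:])
print(telemetry.current_t(),telemetry.current_opening(),telemetry.current_wrist_force())
for n in("side","top"):
    im=vision.snapshot(n)
    im=im[60:290,220:520] if n=="side" else im[80:210,170:460]
    cv2.imwrite(f"pics/{n}12.png",cv2.resize(cv2.cvtColor(im,cv2.COLOR_RGB2BGR),None,fx=2.6,fy=2.6,interpolation=cv2.INTER_CUBIC))
    for t in("brake_pad","ring_clamp_handle","pad_clamp_handle"): print(n,t,[(np.round(d["at"],3).tolist(),round(d["score"],2)) for d in models.mark_of(t,n)])
```

```text
31.1583 0.06180939188695248 [-0.0399  0.1634  0.7614]
side brake_pad [([0.535, 0.267, 0.008], 0.56)]
side ring_clamp_handle [([0.485, -0.264, 0.08], 0.7)]
side pad_clamp_handle [([0.192, -0.296, 0.088], 0.92), ([0.113, 0.292, 0.086], 0.87), ([0.622, 0.024, 0.221], 0.78)]
top brake_pad [([0.536, 0.266, 0.002], 0.97)]
top ring_clamp_handle [([0.482, -0.269, 0.081], 0.97)]
top pad_clamp_handle [([0.112, 0.293, 0.086], 0.92), ([0.619, 0.021, 0.221], 0.8), ([0.193, -0.293, 0.086], 0.73)]
```

View pics/side12.png

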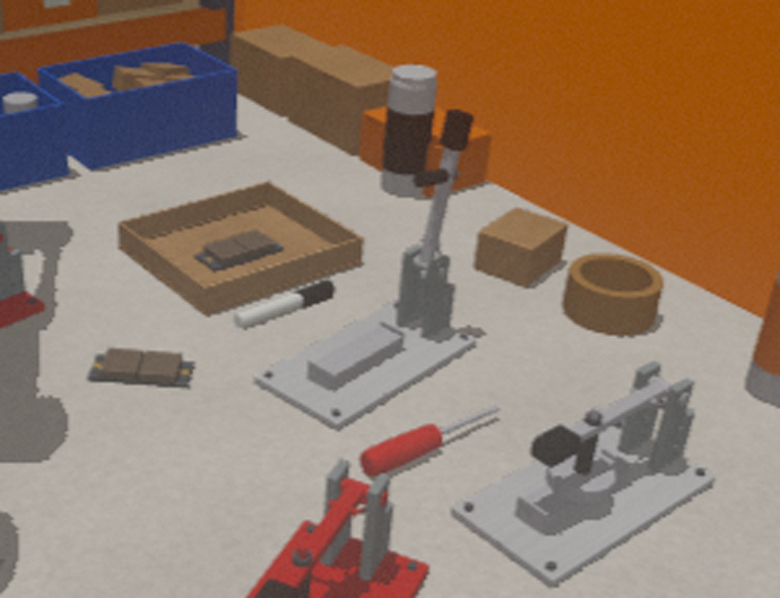

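View pics/top12.png

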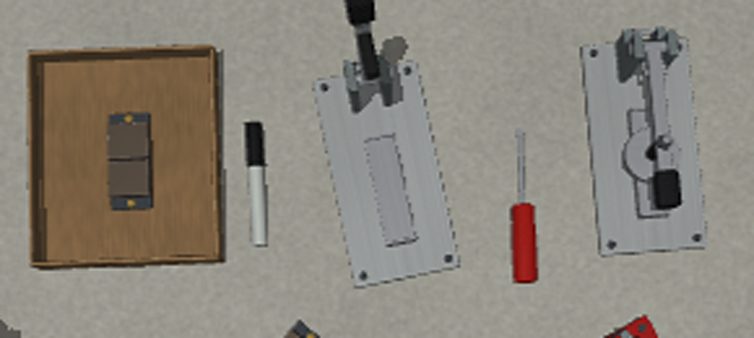

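Both views show the pad flat in the middle of the carton (top crop (130,160)), the pad hold-down standing open, the bearing hold-down shut, and the robot clear.

```bash
python3 -c "
from plant import r
r.sign_off()"
```

```text
the job is handed in; nothing more can be done
```

The brake pad is lying flat in the middle of the carton, and its hold-down is standing open by itself. I handed the job in at about 31 s, well under the 53 s limit.

- **Final checks:** Both cameras put the pad's origin at about (0.535, 0.266), z 2–8 mm, against a carton floor at 4 mm. The pad clamp's grip reads 0.22 m up, so its arm is fully back. The bearing hold-down is still shut, nothing else in view moved, and the robot was clear. The highest wrist force I read was about 8 N; I sampled it between moves, not continuously.
- **Setting down:** I lowered the pad until it touched the carton floor and only then released it, so it was not dropped.
- **What went wrong:** The first grasp missed. The fingers closed on top of the grip and pressed on it with about 7 N; the arm did not move.
- **What disagreed:** The fingertips are not 25 mm ahead of the TCP as stated. The pictures first suggested about 6 mm ahead. A touch on the jig plate showed them about 6 mm behind it, and a picture at that moment agreed. I used the touch value for the pad.

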